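# Clamp the display cube under its hold-down stop and start the captive lock screw

## Task

Secure the clear display cube in its aluminium stand so it cannot rattle when the speaker plays: first lower the sliding stop rod by its handle until its rubber foot just touches the top of the cube, gently. Then lock the clamp with the captive screw-knob beside it: push the sprung knob down while turning it clockwise until the thread catches, and turn it on until it is fully home and stays down by itself. Leave the other things where they are and let go of everything.

Things in the scene. Friction and masses are not known exactly. Their poses are not given: they have to be found in the camera images.
- stand: Fixed aluminium hold-down stand: base plate 130 (x) x 250 (y) x 12 mm, two columns at y = +-112 mm, level beam along y, 34 mm wide, its top 165 mm above the base's underside. Origin: centre of the underside; z up. Stop rod through the beam at y = +48 mm, screw-knob axis at y = -48 mm (both x = 0), there a 52 mm round boss is flush with the beam's top.
- cube: The clear acrylic display cube, 70 mm, upright on its riser, which holds it firmly. Origin: centre of its underside, 70 mm below cube_top.
- cube_top (a point): Centre of the top face of the clear acrylic display cube (70 mm, a brass trophy inside) that stands on a riser under the stop rod; its height differs from run to run by up to 20 mm. z up.
- stop (a joint): Travel of the stop rod in m: 0 fully raised, grows as it goes down, at most 0.05. A brake drags on it with about 3.5 N, so it stays where it is left.
- stop_grip (a point): Middle of the stop rod's handle, a plain dark-steel cylinder 28 mm in diameter, 22 mm high, upright axis; this point is its centre. It rides 37 to 87 mm above the beam's top.
- stop_foot (a point): Centre of the underside of the stop rod's rubber foot (26 mm disc, 8 mm thick), 96 mm below stop_grip, straight above cube_top.
- knob_grip (a point): Centre of the screw-knob's cap, a black fluted cylinder 36 mm in diameter, 22 mm high, upright axis; with the knob up, the cap's underside is 26 mm above the boss, fully home it is about 10 mm above it.
- knob_press (a joint): Press of the screw-knob in m: 0 up (sprung: about 4 N, 8 N at the bottom), at most 0.0185. Thread not aligned: it stops hard at about 3 mm. Aligned (a window of about 0.4 rad, three times a turn, at an unknown angle): it drops past that to the bottom, where it turns on clockwise. Let go fully home it stays at about 16 mm, part-turned higher, not turned it springs back to 0.
- knob (a joint): Turn of the screw-knob in rad, growing clockwise seen from above. Up, it turns freely either way with about 0.03 N m of friction; held at least 12 mm down in the aligned window it turns clockwise under the thread, about 1.2 rad in all, to a hard stop (home). At the edge of the window it may catch part-way down: let it up and turn on.
- cartridge: Bystander: grey game cartridge 36 x 50 x 9 mm lying on the stand's base under the knob. Origin at the centre of its underside.
- controller: Bystander: yellow game controller about 150 mm wide. Origin under its centre.
- speaker: Bystander: aluminium cylinder speaker 76 mm in diameter, 90 mm high. Origin under its centre.
- bowl: Bystander: glazed blue ceramic bowl 120 mm across, 55 mm high. Origin under its centre.
- remote: Bystander: black remote control 160 x 42 x 18 mm. Origin under its centre.

How it is judged:
By the outcome, as a careful person would: the job done as asked, in the order asked, and still so for the second after the job is handed in, with the robot touching nothing.
It also fails if it takes over 64 s, if anything falls off the work surface, if the arm or the gripper's body presses on something with over 40 N, if the wrist force passes 120 N, or if a joint passes its speed limit or range.

## Robot

A 6-joint arm with a two-finger parallel gripper is mounted at the origin on the work surface. World frame = base frame: x ahead of the robot, y to its left, z up, the work surface at z = 0. Lengths are in mm, angles in rad, forces in N, time in s.
With the tool pointing down it reaches from about 400 to 825 mm from the base axis. Payload 7 kg.
Tool frame: the origin (TCP) lies between the finger pads; the fingertips stand 22 mm ahead of it and the grasp point (between the pads) lies 3 mm ahead of it; z points along the fingers, y is the line along which they close (so a half turn about z gives the same grasp; the last joint's range is limited). The gripper opens to 88 mm and grips with 3 to 60 N. Pads are 19 mm wide; open, the fingers measure 130 mm over their backs; the gripper's body (78 mm by 193 mm) begins 47 mm behind the grasp point.
Start: joints at [1.499, 0.359, 0.012, 0, -1.224, -0.288], TCP at [237.666, 631.752, 248.561] pointing down, gripper open.
Joint ranges: [-3.07, 3.07], [-1.43, 2.12], [-1.02, 1.25], [-3.03, 1.67], [-3.05, -0], [-3.03, 3.03]. Speed limits (rad/s): [2.39, 2.39, 3.01, 3.14, 3.14, 3.14].

## Interface

Orientations are given as a rotation vector (axis times angle).
In Python, from workcell import ctrl gives the robot as it stands.
- The arm moves only by the shell command python3 -m creep 'ROWS'. ROWS is text: rows parted by semicolons, each of 5 numbers parted by spaces: the shift along the tool's x, y, z in mm, then the turn about the tool's z in degrees, then the opening, from 0 (shut) to 1 (fully open). In form: dx dy dz roll claw; .... A call has 1 to 12 rows; each row is the pose to reach, as a shift and turn from the pose commanded when the call began, along the tool's axes at that moment; what a row does not reach only later rows make up. A row lasts 1/10 s, in which the tool goes at most 50 mm and 8.59 degrees, less where a joint would pass 70% of its speed; a pose out of reach is approached as far as the arm can. A call with a gripper value outside its range is refused whole. The fingers move at their own pace and stop on an object; the grip force is fixed at half the most. Time passes only in rows, so rows that repeat a pose let the fingers close. It gives the time, the measured TCP pose, the force, the opening and the grip force at its end, in the units of the state.
- ctrl.get_state(): the state, without advancing time (a new reading comes with each control period).
- ctrl.read_camera(name): name is "side" or "top"; returns the picture (420x560x3 uint8, blue, green, red); there is no depth.
- ctrl.get_calibration(name): a dict with "fx", "fy", "cx", "cy" (pixels), "pose" (4x4, takes a point from camera to world coordinates). Camera axes: x right, y up, looking along -z (the intrinsics and any distortion apply to the point x, -y, -z); pixel columns grow to the right and rows downward; lengths in mm; the calibration is good to about 2 mm. A picture is of the moment at which its call begins. get_calibration takes no time and is no camera call.
- ctrl.sign_off(): hands the job in; it is judged then, once.
Trained networks look in the newest picture that a camera, given by its name, has taken for a name from the list of things; names that differ only in an ending like _2 or _b are one class to them, and where a whole thing is asked for, a point or a joint stands for the part that bears it (a point fixed in the world has none). Each returns a list of dicts, best first, with "confidence" (0 to 1); they miss things now and then, are a little off and sometimes report something else, mostly with a low value. They report only what shows in the picture. A call takes as long as a camera call.
- ctrl.outline_of(camera, query): "pixels" (420x560 bool, what is visible of it) and "rect" ([left, top, right, bottom] as shares, 0 to 1, of the picture: columns of its width, rows of its height, round what is visible of it).
- ctrl.spot_point(camera, query): "centre" ([column, row] as shares, 0 to 1, of the picture: columns of its width, rows of its height: a listed point, or the origin of a listed thing).
The state is a dict: "time_s": time; "joint_pos": joint angles; "qd": joint speeds; "joint_torque": joint torques, N m; "ee_pos": TCP position; "tool_rot": TCP orientation; "contact_force": force on the tool from outside, world axes, zero at the start; "torque": the same for the moment, N m; "finger_gap": finger opening in mm; "gripper_force": force on a finger pad.
Only numpy, scipy, OpenCV 4.12 (cv2) and the standard library are available. Lean on these libraries where they do the work, as an engineer would, in place of code of your own. Each camera call takes 0.05 s, during which the arm holds its last target. There are 200 camera calls.

## Working session

There is one attempt and no reset: what is moved stays moved. The work goes in short steps, Python scripts to look and compute and a shell command to move; the robot and the scene stay as the last step left them, time stands still between calls to the robot, and variables do not carry over. Pictures are saved under pics/ and viewed, at most 10 in all, crops included, and the job is handed in when it is done.

```bash
mkdir -p pics; cat > h.py <<'E'
from workcell import ctrl
import numpy as np, cv2
from scipy.spatial.transform import Rotation as R
def ray(cam,px):
    c=ctrl.get_calibration(cam); P=np.array(c["pose"])
    K=np.array([[c["fx"],0,c["cx"]],[0,c["fy"],c["cy"]],[0,0,1.]])
    d=np.array(c.get("distortion",c.get("dist",np.zeros(5))),float)
    u=cv2.undistortPoints(np.array([[px]],float),K,d)[0,0]
    v=P[:3,:3]@np.array([u[0],-u[1],-1]); return P[:3,3],v/np.linalg.norm(v)
def tri(rs):
    A=sum(np.eye(3)-np.outer(v,v) for o,v in rs); b=sum((np.eye(3)-np.outer(v,v))@o for o,v in rs)
    p=np.linalg.solve(A,b); return p,[np.linalg.norm((np.eye(3)-np.outer(v,v))@(p-o)) for o,v in rs]
def spot(cam,q):
    r=ctrl.spot_point(cam,q)
    return (np.array(r[0]["centre"])*[560,420],r[0]["confidence"]) if r else (None,0)
def both(q):
    a,ca=spot("side",q); b,cb=spot("top",q)
    print(q,a,round(ca,2),b,round(cb,2),end=" ")
    if a is not None and b is not None:
        p,e=tri([ray("side",a),ray("top",b)]); print(p.round(1),np.round(e,1))
    else: print()
def snap(cam,name):
    i=ctrl.read_camera(cam); cv2.imwrite(f"pics/{name}.png",i); return i
E
python3 - <<'E'
from h import *
snap("side","s0");snap("top","t0")
print(ctrl.get_calibration("side"),ctrl.get_calibration("top").keys())
for c in("side","top"):print(np.array(ctrl.get_calibration(c)["pose"]).round(2))
for q in("stand","cube_top","stop_grip","stop_foot","knob_grip","cartridge","controller","speaker","bowl","remote"):both(q)
s=ctrl.get_state();print(s["ee_pos"],s["tool_rot"],R.from_rotvec(s["tool_rot"]).as_matrix().round(3),s["time_s"])
E
```

```text
{'fx': 507.18383815609894, 'fy': 507.18383815609894, 'cx': 275.7174719440988, 'cy': 208.02845752591134, 'pose': array([[ 9.16514972e-01,  2.33598746e-01, -3.24702838e-01,
         1.14404989e+02],
       [-3.99999643e-01,  5.33678862e-01, -7.45108823e-01,
        -8.80223932e+02],
       [-7.69445469e-04,  8.12784411e-01,  5.82564082e-01,
         8.72990919e+02],
       [ 0.00000000e+00,  0.00000000e+00,  0.00000000e+00,
         1.00000000e+00]])} dict_keys(['fx', 'fy', 'cx', 'cy', 'pose'])
[[ 9.2000e-01  2.3000e-01 -3.2000e-01  1.1440e+02]
 [-4.0000e-01  5.3000e-01 -7.5000e-01 -8.8022e+02]
 [-0.0000e+00  8.1000e-01  5.8000e-01  8.7299e+02]
 [ 0.0000e+00  0.0000e+00  0.0000e+00  1.0000e+00]]
[[-3.00000e-02  9.90000e-01 -1.50000e-01  3.33740e+02]
 [-1.00000e+00 -3.00000e-02  0.00000e+00  1.88000e+00]
 [-0.00000e+00  1.50000e-01  9.90000e-01  1.33294e+03]
 [ 0.00000e+00  0.00000e+00  0.00000e+00  1.00000e+00]]
stand [306.712 284.508] 0.91 [302.4  202.02] 0.87 [544.7 -80.7  -7.4] [1.1 1.1]
cube_top [307.72  240.408] 0.6 [290.08  192.108] 0.56 [559.9 -41.6  97.6] [3.7 3.7]
stop_grip [310.296 201.306] 0.66 [293.496 186.48 ] 0.62 [555.4 -47.7 216.8] [6.5 6.5]
stop_foot [305.592 266.7  ] 0.55 None 0 
knob_grip [175.784 222.39 ] 0.57 [325.808 193.998] 0.73 [ 376.5 -108.   314.5] [132.2 132.2]
cartridge [303.128 302.19 ] 0.68 [322.392 213.99 ] 0.75 [ 505.5 -139.     2.6] [1.5 1.5]
controller [224.    188.118] 0.72 [138.712 219.786] 0.57 [502.3 417.8 -12.9] [1. 1.]
speaker [432.208 343.896] 0.81 [391.72  144.312] 0.55 [ 711.6 -359.4    1. ] [3.3 3.3]
bowl None 0 [423.416 224.406] 0.91 
remote [176.792 223.692] 0.9 [178.192 277.62 ] 0.84 [322.  298.4 -15.7] [4.8 4.8]
[237.67997896 631.74858393 248.54558515] [ 3.09088597e+00 -5.62104750e-01  2.53607784e-05] [[ 0.936 -0.352  0.   ]
 [-0.352 -0.936 -0.   ]
 [ 0.     0.    -1.   ]] 1.1
```

```bash
python3 - <<'E'
import cv2
i=cv2.imread("pics/s0.png")[140:380,200:480]; cv2.imwrite("pics/s0c.png",cv2.resize(i,(700,600),interpolation=cv2.INTER_CUBIC))
i=cv2.imread("pics/t0.png")[100:310,220:500]; cv2.imwrite("pics/t0c.png",cv2.resize(i,(800,600),interpolation=cv2.INTER_CUBIC))
E
```

```text
(no output)
```

View pics/s0c.png

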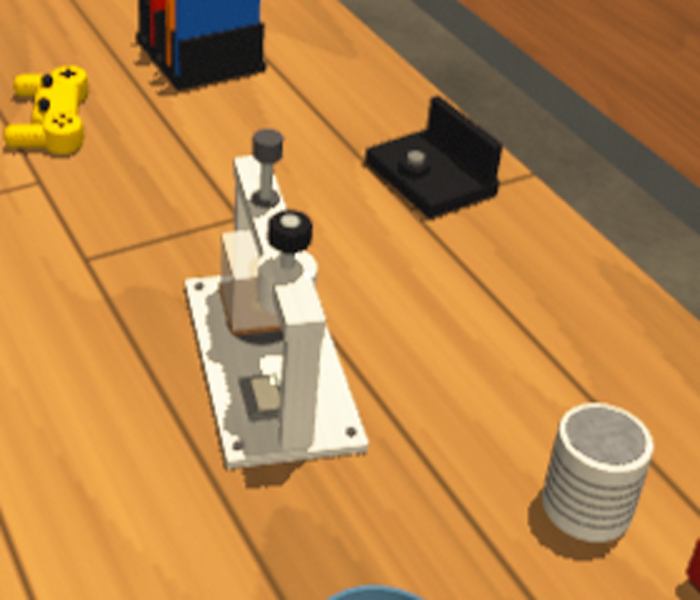

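View pics/t0c.png

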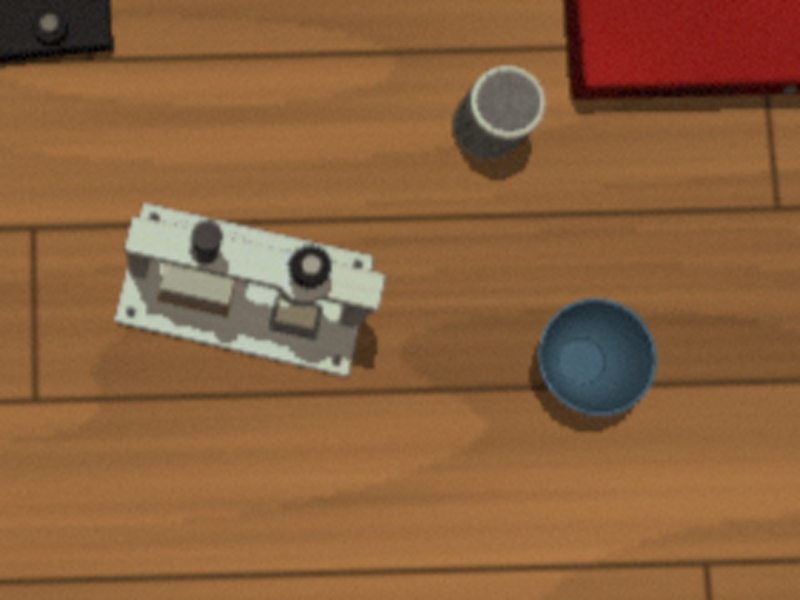

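The side view shows the stop handle at about (307,198) and the knob cap at (316,232). The top view has the handle at (292.5,185), the knob at (328.5,193.5), and the base corners clear. The network's side knob_grip point was wrong, since it fell on the remote.

```bash
cat >> h.py <<'E'
def onz(cam,px,z):
    o,v=ray(cam,px); return o+v*(z-o[2])/v[2]
def proj(cam,p):
    c=ctrl.get_calibration(cam); P=np.array(c["pose"]); q=P[:3,:3].T@(np.asarray(p)-P[:3,3])
    return np.array([c["cx"]-c["fx"]*q[0]/q[2],c["cy"]+c["fy"]*q[1]/q[2]])
E
python3 - <<'E'
from h import *
def cap(c):
    x0,y0,x1,y1=0,0,0,0
for n,a,b in(("stop",(306.8,198.4),(292.5,184.7)),("knob",(316,232.4),(328.5,193.5))):
    p,e=tri([ray("side",a),ray("top",b)]);print(n,p.round(1),np.round(e,1))
for q in("stop_grip","knob_grip"):
  for c in("side","top"):
    for r in ctrl.spot_point(c,q):print(q,c,np.array(r["centre"])*[560,420],round(r["confidence"],2))
    for r in ctrl.outline_of(c,q)[:2]:
        ys,xs=np.nonzero(r["pixels"]);print(" outl",round(r["confidence"],2),len(xs),xs.mean(),ys.mean(),xs.min(),xs.max(),ys.min(),ys.max())
C=[onz("top",(220+x/2.857,100+y/2.857),12) for x,y in((143,205),(372,257),(348,376),(116,322))]
C=np.array(C);print(C.round(1),C.mean(0))
d=C[0]-C[1]+C[3]-C[2];print("y axis dir",np.degrees(np.arctan2(-d[0],d[1])),[np.linalg.norm(C[i]-C[(i+1)%4]) for i in range(4)])
C=np.array([onz("side",(200+x/2.5,140+y/2.5),12) for x,y in((187,280),(229,464),(366,441))]);print(C.round(1),(C[0]+C[2])/2)
d=C[0]-C[1];print(np.degrees(np.arctan2(-d[0],d[1])),np.linalg.norm(d),np.linalg.norm(C[1]-C[2]))
E
```

```text
stop [554.  -43.3 223.5] [1.6 1.6]
knob [ 532.  -135.8  200.1] [0.5 0.5]
stop_grip side [310.296 201.306] 0.66
stop_grip side [178.416 223.02 ] 0.56
 outl 0.74 225 306.31555555555553 202.7288888888889 300 312 192 219
stop_grip top [293.496 186.48 ] 0.62
 outl 0.62 797 393.3074027603513 139.1417816813049 377 410 123 155
 outl 0.58 91 291.6043956043956 182.36263736263737 287 296 177 188
knob_grip side [175.784 222.39 ] 0.57
knob_grip side [315.784 230.58 ] 0.56
 outl 0.76 278 315.2410071942446 232.69424460431654 307 324 224 241
knob_grip top [325.808 193.998] 0.73
knob_grip top [290.416 190.512] 0.5
 outl 0.72 191 328.0890052356021 192.72774869109946 321 335 185 200
[[ 635.9   15.4   12. ]
 [ 573.5 -224.1   12. ]
 [ 448.8 -192.9   12. ]
 [ 511.7   46.6   12. ]] [542.45602515 -88.75347026  12.        ]
y axis dir -14.663598415206163 [np.float64(247.48782227119972), np.float64(128.58361135135195), np.float64(247.58320906518293), np.float64(128.0499178720346)]
[[ 513.6   42.1   12. ]
 [ 448.6 -200.3   12. ]
 [ 572.6 -225.3   12. ]] [543.1197101  -91.58375431  12.        ]
-15.01873041761437 250.98346111811298 126.52440297183202
```

```bash
cat >> h.py <<'E'
def delta(p,yaw_y=None):
    s=ctrl.get_state(); M=R.from_rotvec(s["tool_rot"]).as_matrix()
    print("delta tool",(M.T@(np.array(p)-s["ee_pos"])).round(1),"ty yaw",np.degrees(np.arctan2(M[1,1],M[0,1])).round(2))
E
python3 - <<'E'
from h import *
print("books",onz("side",(272,172),0))
for z in(252,240,230,222,212):print(z,proj("side",(554.5,-43.5,z)),proj("top",(554.5,-43.5,z)))
for z in (120,110,100):
  # near top edges of cube: corners
  Y=np.array([.255,.967,0]);X=np.array([.967,-.255,0])
  c=np.array([554.5,-43.5,z])
  print(z,[(s,t,((proj("side",c+35*s*X+35*t*Y)-[200,140])*2.5).round(),((proj("top",c+35*s*X+35*t*Y)-[220,100])*2.857).round()) for s in(-1,1) for t in(-1,1)])
delta((554.5,-43.5,300))
E
```

```text
books [670.94594298 427.13221953   0.        ]
252 [306.80271999 187.96990629] [293.17510132 181.64715462]
240 [306.61540148 192.4514155 ] [293.00459488 182.6162406 ]
230 [306.46105622 196.14405487] [292.86525774 183.40817361]
222 [306.33871025 199.07112602] [292.75554181 184.03175224]
212 [306.18717056 202.69664336] [292.62053594 184.79906809]
120 [(-1, -1, array([233., 263.]), array([232., 304.])), (-1, 1, array([220., 217.]), array([161., 287.])), (1, -1, array([307., 256.]), array([248., 234.])), (1, 1, array([290., 210.]), array([177., 218.]))]
110 [(-1, -1, array([232., 271.]), array([231., 305.])), (-1, 1, array([219., 225.]), array([161., 289.])), (1, -1, array([306., 264.]), array([247., 236.])), (1, 1, array([290., 219.]), array([177., 220.]))]
100 [(-1, -1, array([232., 280.]), array([230., 307.])), (-1, 1, array([219., 233.]), array([161., 291.])), (1, -1, array([305., 272.]), array([246., 238.])), (1, 1, array([289., 227.]), array([177., 222.]))]
delta tool [534.3 520.4 -51.4] ty yaw -110.62
```

```bash
python3 - <<'E'
import cv2
i=cv2.imread("pics/s0.png")[180:290,270:345]; cv2.imwrite("pics/s0d.png",cv2.resize(i,None,fx=5.4,fy=5.4,interpolation=cv2.INTER_CUBIC))
E
```

```text
(no output)
```

View pics/s0d.png

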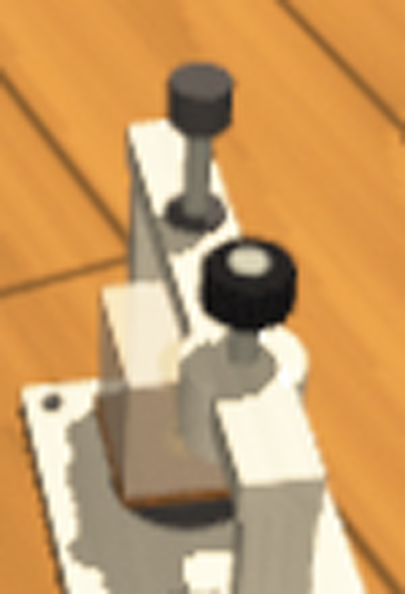

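The handle sits at about z 224 and the cube top at about 101–106. The handle's centre is at about (307,198.5). I'll move above the handle now.

```bash
python3 -m creep '0 0 -50 0 1; 45 43 -51 -3 1; 90 86 -51 -6 0.7; 534 520 -51 -6 0.7; 534 520 -51 -6 0.7; 534 520 -51 -6 0.7; 534 520 -51 -6 0.7; 534 520 -51 -6 0.7; 534 520 -51 -6 0.7; 534 520 -51 -6 0.7; 534 520 -51 -6 0.7; 534 520 -51 -6 0.7'
python3 - <<'E'
from h import *
print(ctrl.get_state()["joint_pos"]);delta((554.5,-43.5,300))
E
```

```text
time_s: 2.7
ee_pos: [472.0, 132.1, 300.1]
tool_rot: [-3.115, 0.399, -0.002]
contact_force: [1.5, 0.3, 0.5]
finger_gap: 61.4
gripper_force: 0.0
[ 6.74938674e-01  1.66155959e-02 -2.99642720e-01  9.47665851e-05
 -1.25321835e+00  6.41231291e-01]
delta tool [1.240e+02 1.492e+02 1.000e-01] ty yaw -104.59
```

```bash
python3 -m creep '62 75 0 0 0.7; 124 149 0 0 0.7; 124 149 0 0 0.7; 124 149 0 0 0.7; 124 149 0 0 0.7; 124 149 0 0 0.7'
python3 - <<'E'
from h import *
print(ctrl.get_state()["joint_pos"]);delta((554.5,-43.5,227))
snap("side","s1");both("stop_grip")
E
```

```text
time_s: 3.3
ee_pos: [554.1, -42.7, 299.1]
tool_rot: [3.115, -0.404, -0.001]
contact_force: [-0.4, 0.8, -0.5]
finger_gap: 61.4
gripper_force: 0.0
[ 2.75464605e-01  1.33146107e-01 -1.73410678e-01 -1.43088245e-04
 -1.26502941e+00  1.03747626e+00]
delta tool [ 0.7  0.7 72.1] ty yaw -104.78
stop_grip [309.4   198.702] 0.76 [293.496 186.48 ] 0.62 [553.6 -47.2 224.2] [6.1 6.1]
```

```bash
python3 -m creep '1 1 30 0 0.7; 1 1 60 0 0.7; 1 1 71 0 0.7; 1 1 71 0 0.7; 1 1 71 0 0.7'; python3 - <<'E'
from h import *
i=snap("side","s2")[170:290,260:360];cv2.imwrite("pics/s2c.png",cv2.resize(i,None,fx=5,fy=5,interpolation=cv2.INTER_CUBIC))
E
```

```text
time_s: 3.95
ee_pos: [555.4, -42.1, 229.9]
tool_rot: [3.116, -0.397, 0.002]
contact_force: [-0.2, -0.4, 1.4]
finger_gap: 61.2
gripper_force: 0.0
```

View pics/s2c.png

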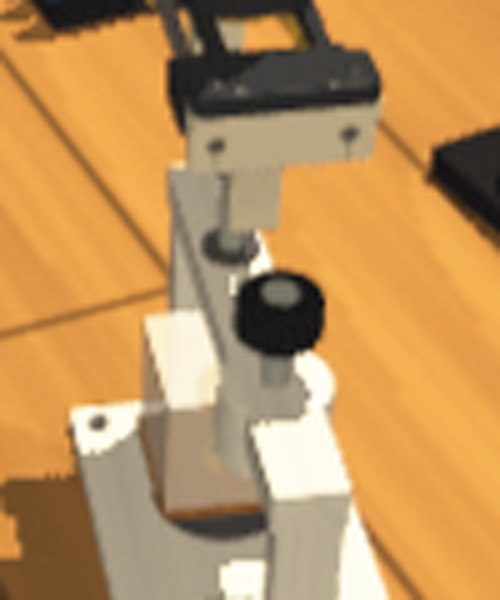

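The finger at crop (255,190) hides the handle, and the rod below it lines up between the fingers. Next I'll close the gripper.

```bash
python3 -m creep '0 0 0 0 0.25; 0 0 0 0 0.25; 0 0 0 0 0.25; 0 0 0 0 0.25; 0 0 0 0 0.25; 0 0 0 0 0.25; 0 0 0 0 0.25'
```

```text
time_s: 4.7
ee_pos: [555.3, -41.0, 228.7]
tool_rot: [-3.114, 0.399, -0.002]
contact_force: [0.6, 8.1, 0.9]
finger_gap: 27.4
gripper_force: 30.0
```

```bash
python3 -m creep '0 -1.5 1 0 0.25; 0 -1.5 3 0 0.25; 0 -1.5 5 0 0.25; 0 -1.5 7 0 0.25; 0 -1.5 9 0 0.25; 0 -1.5 11 0 0.25; 0 -1.5 12 0 0.25'; python3 -m creep '0 0 0.5 0 0.25; 0 0 1 0 0.25; 0 0 1.5 0 0.25; 0 0 2 0 0.25'
```

```text
time_s: 5.4
ee_pos: [555.4, -40.9, 216.3]
tool_rot: [-3.116, 0.399, -0.001]
contact_force: [0.8, 5.8, 2.4]
finger_gap: 27.3
gripper_force: 30.0
time_s: 5.8
ee_pos: [555.4, -40.9, 214.4]
tool_rot: [-3.116, 0.399, -0.001]
contact_force: [-0.3, 5.3, 2.9]
finger_gap: 27.1
gripper_force: 30.0
```

```bash
python3 -m creep '0 0 0.5 0 0.25; 0 0 1 0 0.25; 0 0 1.5 0 0.25; 0 0 2 0 0.25'; python3 -m creep '0 0 0.5 0 0.25; 0 0 1 0 0.25; 0 0 1.5 0 0.25'; python3 - <<'E'
from h import *
i=snap("side","s3")[190:290,270:350];cv2.imwrite("pics/s3c.png",cv2.resize(i,None,fx=6,fy=6,interpolation=cv2.INTER_CUBIC))
E
```

```text
time_s: 6.2
ee_pos: [555.4, -40.9, 212.5]
tool_rot: [-3.116, 0.4, -0.001]
contact_force: [1.1, 5.5, 3.1]
finger_gap: 27.3
gripper_force: 30.0
time_s: 6.5
ee_pos: [555.3, -40.9, 210.9]
tool_rot: [-3.116, 0.4, -0.001]
contact_force: [-0.5, 6.3, 1.4]
finger_gap: 26.9
gripper_force: 30.0
```

View pics/s3c.png

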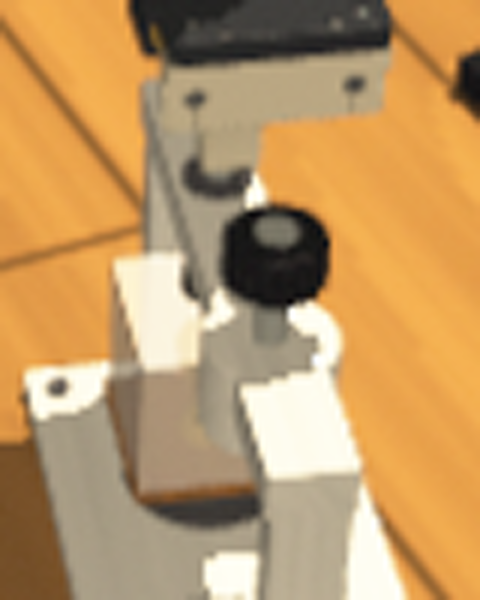

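The rubber foot is now visible at crop (190,285), just above the cube top. From here I'll go in fine steps and watch the force.

```bash
for k in 1 2 3 4; do python3 -m creep '0 0 0.4 0 0.25; 0 0 0.8 0 0.25; 0 0 0.8 0 0.25' | grep -E 'ee_pos|contact'; done; python3 - <<'E'
from h import *
for z in(100,105,110,115):print(z,((proj("side",(543,-38,z))-[270,190])*6).round())
E
```

```text
ee_pos: [555.3, -40.9, 210.1]
contact_force: [-0.3, 4.5, 2.0]
ee_pos: [555.3, -40.9, 209.3]
contact_force: [0.4, 5.9, 1.5]
ee_pos: [555.3, -41.0, 208.5]
contact_force: [0.3, 5.3, 1.9]
ee_pos: [555.3, -40.9, 207.7]
contact_force: [0.2, 5.4, 1.7]
100 [176. 305.]
105 [176. 295.]
110 [176. 285.]
115 [177. 276.]
```

```bash
python3 -m creep '0 0 0.4 0 0.25; 0 0 0.8 0 0.25; 0 0 0.8 0 0.25' | grep -E 'ee_pos|contact'; python3 -m creep '0 0 0.4 0 0.25; 0 0 0.8 0 0.25; 0 0 0.8 0 0.25' | grep -E 'ee_pos|contact'
```

```text
ee_pos: [555.4, -40.9, 206.9]
contact_force: [-0.3, 6.0, 2.1]
ee_pos: [555.3, -40.9, 206.1]
contact_force: [0.5, 5.2, 1.5]
```

```bash
python3 - <<'E'
from h import *
i=snap("side","s4")[190:290,270:350];cv2.imwrite("pics/s4c.png",cv2.resize(i,None,fx=6,fy=6,interpolation=cv2.INTER_CUBIC))
E
```

```text
(no output)
```

View pics/s4c.png

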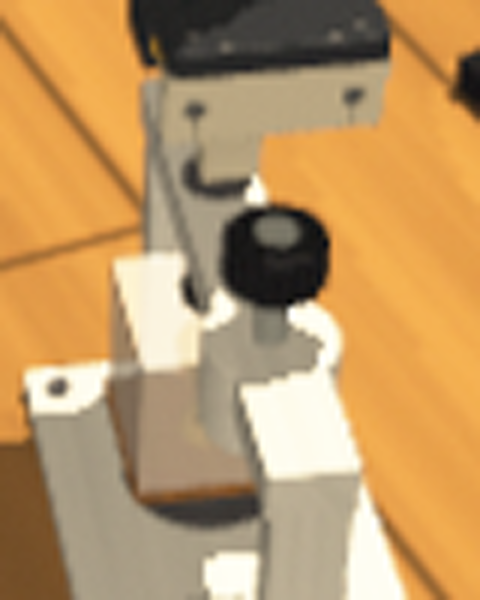

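The foot's lower edge is now at crop (190,303), very close to the cube face. I'll keep going in the same fine steps.

```bash
python3 -m creep '0 0 0.3 0 0.25; 0 0 0.6 0 0.25; 0 0 0.6 0 0.25' | grep -E 'ee_pos|contact'; python3 -m creep '0 0 0.3 0 0.25; 0 0 0.6 0 0.25; 0 0 0.6 0 0.25' | grep -E 'ee_pos|contact'
```

```text
ee_pos: [555.3, -40.9, 205.5]
contact_force: [0.1, 5.2, 2.4]
ee_pos: [555.3, -40.9, 204.9]
contact_force: [-0.1, 4.5, 2.0]
```

```bash
python3 -m creep '0 0 0.3 0 0.25; 0 0 0.6 0 0.25; 0 0 0.6 0 0.25' | grep -E 'ee_pos|contact'; python3 -m creep '0 0 0.3 0 0.25; 0 0 0.6 0 0.25; 0 0 0.6 0 0.25' | grep -E 'ee_pos|contact'
```

```text
ee_pos: [555.3, -40.9, 204.3]
contact_force: [0.2, 5.3, 1.8]
ee_pos: [555.3, -40.9, 203.7]
contact_force: [-0.4, 4.9, 2.8]
```

```bash
python3 -m creep '0 0 0.3 0 0.25; 0 0 0.6 0 0.25; 0 0 0.6 0 0.25' | grep -E 'ee_pos|contact'; python3 -m creep '0 0 0.3 0 0.25; 0 0 0.6 0 0.25; 0 0 0.6 0 0.25' | grep -E 'ee_pos|contact'
```

```text
ee_pos: [555.4, -40.9, 203.1]
contact_force: [0.0, 5.6, 1.5]
ee_pos: [555.4, -40.9, 202.6]
contact_force: [0.2, 4.5, 3.2]
```

```bash
python3 -m creep '0 0 0.3 0 0.25; 0 0 0.3 0 0.25' | grep -E 'ee_pos|contact'; python3 -m creep '0 0 0.3 0 0.25; 0 0 0.3 0 0.25' | grep -E 'ee_pos|contact'
```

```text
ee_pos: [555.4, -40.9, 202.6]
contact_force: [-1.0, 5.9, 4.9]
ee_pos: [555.4, -40.9, 202.6]
contact_force: [-2.2, 5.8, 6.6]
```

```bash
python3 - <<'E'
from h import *
i=snap("side","s5")[210:280,275:325];cv2.imwrite("pics/s5c.png",cv2.resize(i,None,fx=8,fy=8,interpolation=cv2.INTER_CUBIC))
for q in("cube","cube_top","stop_foot","knob_grip"):
    for r in ctrl.spot_point("side",q)[:2]: print(q,np.array(r["centre"])*[560,420],round(r["confidence"],2))
for z in(98,102,106,110): 
  Y=np.array([.255,.967,0]);X=np.array([.967,-.255,0]);c=np.array([555,-43.5,z])
  print(z,[((proj("side",p)-[275,210])*8).round() for p in(c-35*X+35*Y,c-35*X-35*Y,c-np.array([.9165,-.4,0])*13,c)])
print(proj("side",(555,-43.5,106)))
E
```

```text
cube [303.688 266.112] 0.57
cube_top [308.224 241.5  ] 0.83
knob_grip [316.792 230.58 ] 0.64
98 [array([103., 191.]), array([144., 339.]), array([195., 252.]), array([238., 252.])]
102 [array([103., 181.]), array([145., 329.]), array([195., 242.]), array([238., 242.])]
106 [array([103., 171.]), array([145., 318.]), array([195., 231.]), array([239., 231.])]
110 [array([104., 161.]), array([145., 308.]), array([196., 221.]), array([239., 221.])]
[304.85800833 238.93346464]
```

View pics/s5c.png

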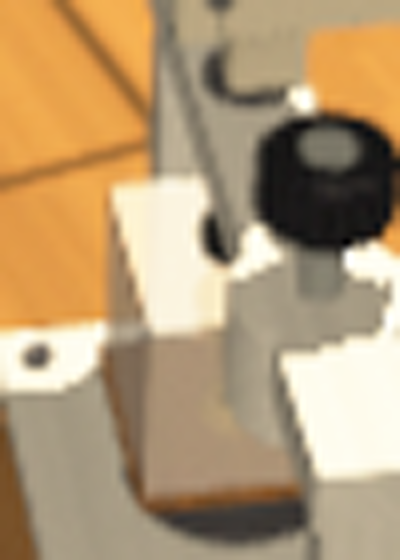

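Contact is definite: z is stuck at 202.6 while the force rises. The foot's lower edge at crop (225,262) and the cube corners at (110,184) and (150,335) fit contact to within about 2 mm. Because this is also close to the end of the rod's travel, I'll compare the two at subpixel level before letting go.

```bash
python3 - <<'E'
from h import *
import cv2
for n in("s3","s5"):
    g=cv2.cvtColor(cv2.imread(f"pics/{n}.png"),cv2.COLOR_BGR2GRAY)
    print(n);print("cols 298-307 rows 232-246");print(g[232:247,298:308])
g=cv2.cvtColor(cv2.imread("pics/s5.png"),cv2.COLOR_BGR2GRAY)
print("front edge cols 294-302 rows 246-256");print(g[246:256,294:303])
print("back edge cols 288-302 rows 228-238");print(g[228:238,287:303:2])
c=np.array([555,-43,0.]);Y=np.array([.255,.967,0]);X=np.array([.967,-.255,0])
for z in(99,103,107):
    c[2]=z
    print(z,"frontcorners",[proj("side",c-35*Y+s*35*X).round(1) for s in(-1,1)],"back",[proj("side",c+35*Y+s*35*X).round(1) for s in(-1,1)])
    cir=np.array([proj("side",c+13*np.array([np.cos(t),np.sin(t),0])) for t in np.linspace(0,6.28,721)])
    print("  foot left",cir[cir[:,0].argmin()].round(1),[ (k,cir[abs(cir[:,0]-k)<.15][:,1].max().round(1)) for k in(301,302,303,304)])
E
```

```text
s3
cols 298-307 rows 232-246
[[219 226 180 131 129 156 162 160 121  57]
 [244 243 198 134 123 154 161 159 109  48]
 [244 244 160 117 124 146 159 159 109  48]
 [244 244 139  92 118 130 155 160 110  47]
 [244 234 125  67 115 123 154 161 135  66]
 [244 233 122  53 111 122 146 158 158  86]
 [244 244 162  55  92 118 131 154 224 158]
 [244 244 223 141  81 112 120 207 250 201]
 [244 244 244 223 203 142 118 224 251 240]
 [244 244 244 244 244 178 125 217 251 252]
 [244 244 244 243 242 197 190 242 251 251]
 [244 244 243 238 238 224 243 250 240 235]
 [244 243 239 235 235 224 233 235 183 157]
 [244 241 236 235 234 191 160 159 159 158]
 [244 239 235 235 235 177 157 159 159 159]]
s5
cols 298-307 rows 232-246
[[219 226 181 133 129 156 161 159 123  58]
 [244 244 213 142 122 154 161 159 110  48]
 [244 244 232 156 123 147 160 162 110  48]
 [244 244 235 162 123 133 157 159 110  48]
 [244 244 196 126 120 122 153 159 135  66]
 [244 235 134  58 111 122 146 159 159  98]
 [244 219 107  28  92 118 131 154 223 224]
 [244 219 106  26  67 115 119 208 250 252]
 [244 233 122  26  52 112 119 225 251 252]
 [244 244
[... 1104 characters left out ...]
 array([322.2, 249. ])] back [array([287.8, 233.5]), array([315.8, 230.8])]
  foot left [299.3 241. ] [(301, np.float64(243.6)), (302, np.float64(244.1)), (303, np.float64(244.4)), (304, np.float64(244.5))]
103 frontcorners [array([293. , 250.6]), array([322.3, 247.7])] back [array([287.8, 232.2]), array([315.9, 229.5])]
  foot left [299.3 239.7] [(301, np.float64(242.3)), (302, np.float64(242.8)), (303, np.float64(243.1)), (304, np.float64(243.2))]
107 frontcorners [array([293. , 249.3]), array([322.4, 246.3])] back [array([287.8, 230.9]), array([315.9, 228.2])]
  foot left [299.3 238.4] [(301, np.float64(241.0)), (302, np.float64(241.4)), (303, np.float64(241.7)), (304, np.float64(241.9))]
```

```bash
python3 - <<'E'
from h import *
g=cv2.imread("pics/s5.png")
print("front bottom cols 296-306 step2 rows 268-276 BGR");print(g[267:279,297:306:4].tolist())
gg=cv2.cvtColor(g,cv2.COLOR_BGR2GRAY);print(gg[266:279,295:310:2])
c=np.array([555,-43,0.]);Y=np.array([.255,.967,0]);X=np.array([.967,-.255,0])
for z in(12,27,31,35,39,99,103,107):
    c[2]=z; a,b=[proj("side",c-35*Y+s*35*X) for s in(-1,1)]
    print(z,a.round(1),[(k,(a[1]+(b[1]-a[1])*(k-a[0])/(b[0]-a[0])).round(2)) for k in(297,301)])
# beam/boss reference: beam top front-left edge near knob end; known z=165
for s,y in((-1,-125),(1,-125)):
    p=np.array([542.8,-89.5,165])+17*s*X+y*Y; print("beam end",s,((proj("side",p)-[275,210])*8).round(),proj("side",p).round(1))
E
python3 - <<'E'
import cv2
i=cv2.imread("pics/s5.png")[225:285,280:350];cv2.imwrite("pics/s5d.png",cv2.resize(i,None,fx=10,fy=10,interpolation=cv2.INTER_NEAREST))
E
```

```text
front bottom cols 296-306 step2 rows 268-276 BGR
[[[117, 146, 172], [117, 145, 172], [118, 148, 174]], [[119, 145, 172], [119, 147, 172], [118, 148, 174]], [[119, 145, 172], [120, 147, 174], [118, 147, 174]], [[118, 144, 171], [111, 138, 168], [102, 132, 164]], [[96, 125, 157], [78, 111, 148], [61, 102, 147]], [[50, 92, 137], [38, 77, 117], [45, 79, 119]], [[45, 73, 110], [50, 68, 88], [55, 65, 75]], [[52, 56, 63], [53, 57, 63], [55, 58, 62]], [[53, 55, 60], [51, 55, 59], [53, 57, 61]], [[90, 105, 113], [54, 57, 63], [56, 60, 64]], [[125, 148, 159], [81, 92, 99], [66, 73, 79]], [[134, 157, 170], [117, 137, 147], [109, 128, 136]]]
[[149 150 150 150 151 152 152 150]
 [149 150 151 150 151 152 150 151]
 [148 150 149 151 152 152 151 151]
 [147 150 150 152 150 152 151 151]
 [147 149 150 144 136 138 131 128]
 [132 131 128 118 109 111 102  92]
 [101 101  91  85  86  87  84  80]
 [ 78  81  77  72  72  67  61  58]
 [ 64  58  56  58  59  59  59  56]
 [109  56  58  56  57  58  56  57]
 [149 106  63  58  60  61  60  60]
 [159 149 119  93  77  74  89 118]
 [160 158 156 138 128 128 138 158]]
12 [292.3 279.2] [(297, np.float64(278.65)), (301, np.float64(278.21))]
27 [292.4 274.6] [(297, np.float64(274.14)), (301, np.float64(273.7))]
31 [292.4 273.4] [(297, np.float64(272.92)), (301, np.float64(272.49))]
35 [292.5 272.2] [(297, np.float64(271.7)), (301, np.float64(271.27))]
39 [292.5 271. ] [(297, np.float64(270.48)), (301, np.float64(270.05))]
99 [293.  251.9] [(297, np.float64(251.54)), (301, np.float64(251.13))]
103 [293.  250.6] [(297, np.float64(250.23)), (301, np.float64(249.83))]
107 [293.  249.3] [(297, np.float64(248.93)), (301, np.float64(248.52))]
beam end -1 [315. 480.] [314.4 270. ]
beam end 1 [445. 466.] [330.6 268.3]
```

View pics/s5d.png

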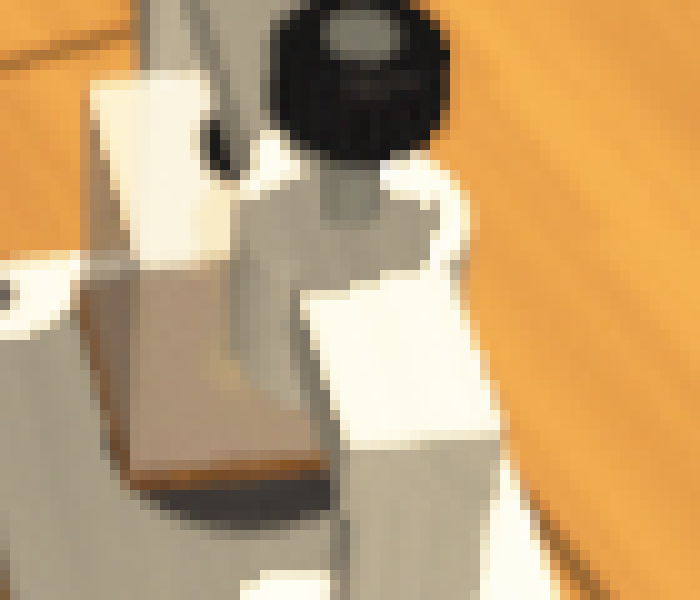

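The cube's edges put its top within about 2 mm of the foot, so this is consistent with contact. I'll ease off, release, and then lightly touch the top of the handle with closed fingers. That will show whether the rod was really stopped or the fingers were.

```bash
python3 -m creep '0 0 -0.6 0 0.25; 0 0 -0.6 0 0.55; 0 0 -0.6 0 0.55; 0 0 -0.6 0 0.55; 0 0 -0.6 0 0.55; 0 0 -30 0 0.55; 0 0 -60 0 0; 0 0 -60 0 0; 0 0 -60 0 0; 0 0 -60 0 0; 0 0 -60 0 0'; python3 -m creep '0 0 0 0 0; 0 0 0 0 0; 0 0 10 0 0; 0 0 20 0 0; 0 0 22 0 0;0 0 22 0 0'
```

```text
time_s: 11.95
ee_pos: [554.6, -41.4, 261.0]
tool_rot: [3.115, -0.4, -0.003]
contact_force: [0.3, -0.4, 0.5]
finger_gap: 13.6
gripper_force: 0.0
time_s: 12.55
ee_pos: [554.7, -41.3, 239.1]
tool_rot: [3.115, -0.4, -0.003]
contact_force: [0.0, 0.1, 0.1]
finger_gap: 0.6
gripper_force: 0.0
```

```bash
python3 -m creep '0 0 0.7 0 0; 0 0 1.4 0 0; 0 0 2 0 0; 0 0 2 0 0'|grep -E 'ee|conta'; python3 -m creep '0 0 0.5 0 0; 0 0 1 0 0; 0 0 1 0 0'|grep -E 'ee|conta'; python3 -m creep '0 0 0.5 0 0; 0 0 1 0 0; 0 0 1 0 0'|grep -E 'ee|conta'
```

```text
ee_pos: [555.1, -41.2, 238.1]
contact_force: [-0.9, -0.2, 0.9]
ee_pos: [555.1, -41.2, 237.0]
contact_force: [0.4, -0.3, 0.2]
ee_pos: [555.1, -41.2, 235.9]
contact_force: [-0.6, -0.6, -0.6]
```

```bash
python3 -m creep '0 0 0.5 0 0; 0 0 1 0 0; 0 0 1 0 0'|grep -E 'ee|conta'; python3 -m creep '0 0 0.5 0 0; 0 0 1 0 0; 0 0 1 0 0'|grep -E 'ee|conta'; python3 -m creep '0 0 0.5 0 0; 0 0 0.5 0 0'|grep -E 'ee|conta'
```

```text
ee_pos: [555.1, -41.2, 234.9]
contact_force: [0.5, -0.8, 0.5]
ee_pos: [555.1, -41.2, 234.0]
contact_force: [-0.1, -0.8, -0.1]
ee_pos: [555.1, -41.2, 233.4]
contact_force: [0.5, -0.1, -0.4]
```

```bash
python3 -m creep '0 0 0.5 0 0; 0 0 0.5 0 0'|grep -E 'ee|conta'; python3 -m creep '0 0 0.5 0 0; 0 0 0.5 0 0'|grep -E 'ee|conta'; python3 -m creep '0 0 0.5 0 0; 0 0 0.5 0 0'|grep -E 'ee|conta'
```

```text
ee_pos: [555.1, -41.2, 233.0]
contact_force: [-0.2, 0.0, -0.2]
ee_pos: [555.2, -41.2, 232.6]
contact_force: [0.4, -0.1, 1.4]
ee_pos: [555.2, -41.3, 232.6]
contact_force: [-1.3, 0.0, 4.9]
```

The handle top is at 210.6. The rod held its position and does not yield at 4.9 N (6.6 N earlier), so the stop is down and seated. Next is the knob.

```bash
python3 - <<'E'
from h import *
delta((531.2,-133.6,250));print(ctrl.get_state()["joint_pos"])
E
```

```text
delta tool [  0.   95.4 -17.4] ty yaw -104.6
[ 2.77710672e-01  1.76123635e-01 -2.75928340e-01  2.92657907e-04
 -1.11824014e+00  1.03809307e+00]
```

```bash
python3 -m creep '0 0 -18 0 0; 0 50 -18 0 0.65; 0 95 -18 0 0.65; 0 95 -18 0 0.65; 0 95 -18 0 0.65; 0 95 -18 0 0.65; 0 95 -18 0 0.65; 0 95 -18 0 0.65; 0 95 -18 0 0.65'; python3 - <<'E'
from h import *
i=snap("top","t6")[165:225,285:365];cv2.imwrite("pics/t6c.png",cv2.resize(i,None,fx=8,fy=8,interpolation=cv2.INTER_CUBIC))
for x in ctrl.spot_point("side","knob_grip")[:2]:print(np.array(x["centre"])*[560,420],x["confidence"])
for z in (198,202):print(proj("side",(531.2,-133.6,z)),proj("top",(531.2,-133.6,z)))
E
```

```text
time_s: 15.85
ee_pos: [531.4, -132.5, 250.0]
tool_rot: [3.116, -0.398, -0.0]
contact_force: [0.6, 0.1, -1.2]
finger_gap: 55.3
gripper_force: 0.0
[316.792 230.58 ] 0.64
[314.92652736 232.71355144] [327.63584755 193.80433234]
[315.00948565 231.24349645] [327.80972464 193.53287058]
```

```bash
python3 -m creep '0.5 1 15 0 0.65; 0.5 1 30 0 0.65; 0.5 1 38 0 0.65; 0.5 1 38 0 0.65; 0.5 1 38 0 0.65'; python3 -m creep '0 0 0 0 0.34; 0 0 0 0 0.34; 0 0 0 0 0.34; 0 0 0 0 0.34; 0 0 0 0 0.34'
```

```text
time_s: 16.45
ee_pos: [531.7, -134.3, 212.4]
tool_rot: [3.116, -0.399, 0.0]
contact_force: [0.4, -0.6, 0.3]
finger_gap: 56.6
gripper_force: 0.0
time_s: 16.95
ee_pos: [531.7, -134.0, 212.5]
tool_rot: [-3.116, 0.399, -0.001]
contact_force: [-0.5, 1.9, 3.0]
finger_gap: 35.0
gripper_force: 30.0
```

```bash
python3 -m creep '0 0 1.5 0 0.34; 0 0 3 0 0.34; 0 0 4.5 0 0.34; 0 0 4.5 0 0.34'; python3 -m creep '0 0 0 5 0.34; 0 0 0 10 0.34; 0 0 0 10 0.34'
```

```text
time_s: 17.35
ee_pos: [531.7, -134.1, 208.9]
tool_rot: [-3.116, 0.399, -0.002]
contact_force: [-4.2, 5.8, 12.6]
finger_gap: 35.6
gripper_force: 30.0
time_s: 17.65
ee_pos: [531.8, -134.0, 209.0]
tool_rot: [-3.068, 0.673, -0.003]
contact_force: [-4.2, 7.2, 14.0]
finger_gap: 35.4
gripper_force: 30.0
```

```bash
python3 -m creep '0 0 0 6 0.34; 0 0 0 12 0.34; 0 0 0 12 0.34'|grep -E 'ee|conta'; python3 -m creep '0 0 0 6 0.34; 0 0 0 12 0.34; 0 0 0 12 0.34'|grep -E 'ee|conta'
```

```text
ee_pos: [531.8, -133.8, 209.0]
contact_force: [-4.5, 5.7, 14.1]
ee_pos: [531.9, -133.8, 208.3]
contact_force: [-1.8, 6.6, 7.9]
```

```bash
python3 -m creep '0 0 0 5 0.34; 0 0 0 5 0.34; 0 0 2 5 0.34; 0 0 4 5 0.34; 0 0 4 5 0.34'
```

```text
time_s: 18.75
ee_pos: [531.9, -133.7, 203.9]
tool_rot: [-2.803, 1.416, -0.001]
contact_force: [0.6, 4.7, 3.8]
finger_gap: 35.1
gripper_force: 30.0
```

```bash
python3 -m creep '0 0 2 0 0.34; 0 0 4 0 0.34; 0 0 6 0 0.34; 0 0 8 0 0.34; 0 0 9.5 0 0.34; 0 0 10.5 0 0.34; 0 0 10.5 0 0.34'
```

```text
time_s: 19.45
ee_pos: [532.0, -133.8, 193.9]
tool_rot: [-2.803, 1.416, -0.002]
contact_force: [-1.8, 5.9, 9.2]
finger_gap: 35.2
gripper_force: 30.0
```

At the bottom now. I'll turn it clockwise, about 69° in all to the hard stop.

```bash
python3 -m creep '0 0 0.5 7 0.34; 0 0 0.5 14 0.34; 0 0 0.5 21 0.34; 0 0 0.5 28 0.34; 0 0 0.5 35 0.34; 0 0 0.5 35 0.34'; python3 -c "
from h import *;s=ctrl.get_state();print(s['torque'],s['joint_pos'])"; python3 -m creep '0 0 0 7 0.34; 0 0 0 14 0.34; 0 0 0 20 0.34; 0 0 0 20 0.34';  python3 -c "
from h import *;s=ctrl.get_state();print(s['torque'],s['joint_pos'])"
```

```text
time_s: 20.05
ee_pos: [532.3, -133.6, 193.9]
tool_rot: [-2.243, 2.197, -0.002]
contact_force: [-2.8, 8.5, 12.2]
finger_gap: 35.3
gripper_force: 30.0
[2.8914044  0.88442432 0.02815497] [ 1.10915607e-01  1.94326046e-01 -3.47538032e-01 -2.93202025e-04
 -1.02625231e+00 -9.01573596e-02]
time_s: 20.45
ee_pos: [532.6, -133.6, 193.9]
tool_rot: [-1.827, 2.552, -0.002]
contact_force: [-0.7, 7.7, 11.5]
finger_gap: 35.4
gripper_force: 30.0
[ 2.98777611  0.57141471 -0.06164655] [ 1.10948639e-01  1.94429869e-01 -3.47358102e-01 -3.34259130e-04
 -1.02593110e+00 -4.38688331e-01]
```

```bash
python3 -m creep '0 0 0 5 0.34; 0 0 0 10 0.34; 0 0 0 10 0.34'|grep -E 'ee|tool|conta';  python3 -c "
from h import *;s=ctrl.get_state();print(s['torque'],s['joint_pos'][5])"; python3 -m creep '0 0 0 4 0.34; 0 0 0 8 0.34; 0 0 0 8 0.34'|grep -E 'ee|tool|conta';  python3 -c "
from h import *;s=ctrl.get_state();print(s['torque'],s['joint_pos'][5])"
```

```text
ee_pos: [532.7, -133.6, 193.9]
tool_rot: [-1.599, 2.701, -0.002]
contact_force: [-0.5, 7.6, 11.8]
[ 2.90018115  0.4172713  -0.00483803] -0.6125171466209883
ee_pos: [532.8, -133.6, 193.9]
tool_rot: [-1.407, 2.805, -0.002]
contact_force: [-0.5, 7.4, 10.6]
[ 2.82305696  0.223044   -0.0238085 ] -0.7515424398830628
```

```bash
python3 -m creep '0 0 0 5 0.34; 0 0 0 10 0.34; 0 0 0 10 0.34'|grep -E 'ee|tool|conta';  python3 -c "
from h import *;s=ctrl.get_state();print(s['torque'],s['joint_pos'][5])"; python3 -m creep '0 0 0 4 0.34; 0 0 0 8 0.34; 0 0 0 8 0.34'|grep -E 'ee|tool|conta';  python3 -c "
from h import *;s=ctrl.get_state();print(s['torque'],s['joint_pos'][5],s['joint_torque'][5])"
```

```text
ee_pos: [532.9, -133.6, 193.9]
tool_rot: [-1.156, 2.917, -0.001]
contact_force: [-0.2, 6.6, 10.7]
[ 2.73352622  0.05227441 -0.02933274] -0.9266919623460367
ee_pos: [533.0, -133.7, 193.9]
tool_rot: [-0.951, 2.99, -0.001]
contact_force: [0.1, 5.8, 9.9]
[ 2.56261973 -0.14899769 -0.05027861] -1.0656849448189394 -0.8793830685317516
```

I've turned 91° at the bottom, beyond the 1.2 rad to home, and the joint torque suggests the knob is against the stop with the pads slipping. I'll let go, raise the arm and check.

```bash
python3 -m creep '0 0 -0.5 0 0.34; 0 0 -1.5 0 0.65; 0 0 -1.5 0 0.65; 0 0 -1.5 0 0.65; 0 0 -1.5 0 0.65; 0 0 -30 0 0.65; 0 0 -60 0 0.65; 0 0 -90 0 0.65; 0 0 -110 0 0.65; 0 0 -110 0 0.65'; python3 - <<'E'
from h import *
i=snap("side","s7")[180:290,270:345];cv2.imwrite("pics/s7c.png",cv2.resize(i,None,fx=5.4,fy=5.4,interpolation=cv2.INTER_CUBIC))
for q in("knob_grip","stop_grip"):
  for r in ctrl.outline_of("side",q)[:2]:
    ys,xs=np.nonzero(r["pixels"]);print(q,round(r["confidence"],2),len(xs),xs.mean(),ys.mean(),ys.min(),ys.max())
for z in (202,196,190,186):print(z,proj("side",(532,-134,z)))
print(ctrl.get_state()["joint_torque"],ctrl.get_state()["joint_pos"])
E
```

```text
time_s: 22.65
ee_pos: [532.6, -134.6, 305.6]
tool_rot: [-0.954, 2.989, -0.003]
contact_force: [-0.7, -0.4, 0.2]
finger_gap: 56.7
gripper_force: 0.0
knob_grip 0.82 302 314.54635761589407 238.6887417218543 230 247
stop_grip 0.48 169 306.07100591715977 209.4378698224852 202 240
202 [315.42936888 231.25677674]
196 [315.30370913 233.45952847]
190 [315.17885569 235.64814624]
186 [315.09606417 237.09943958]
[-4.92196181e-03 -4.05245697e+01  3.04725516e+01  7.26817399e+00
 -6.14662631e-02  7.70960578e-04] [ 1.09885745e-01  1.18200512e-01 -1.84979587e-01 -4.30884035e-04
 -1.26880493e+00 -1.06326010e+00]
```

View pics/s7c.png

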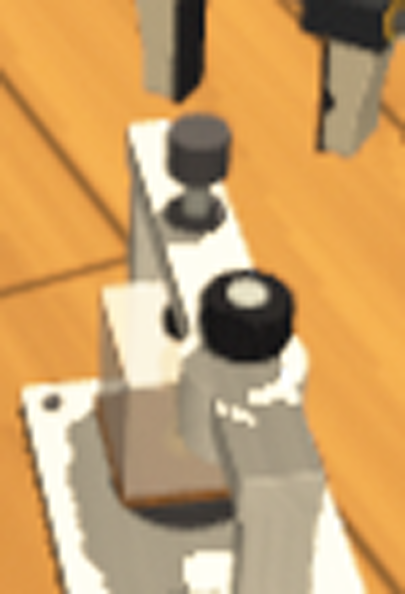

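The knob cap sits low and holds by itself: its centre moved from row 232.7 to 238.7, about 16 mm. The wrist torque of 0.88 N m at the end of the turn, against about 0 when free, confirms the hard stop. The stop rod is still down on the cube.

```bash
python3 -c "
from workcell import ctrl;print(ctrl.sign_off())"
```

```text
the job is handed in; nothing more can be done
None
```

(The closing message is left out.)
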